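# Clear a jammed flexure press and reset its tripped breaker

## Task

The flexure press has tripped with the pale prism stuck in it. Isolate it first by pushing the breaker handle fully off, which also resets the trip; leaving it off, draw the prism out through the narrow opening in the yellow front guard and lay it flat inside the aluminium tray without dropping it. Then throw the breaker handle fully on and let go, leaving the other things on the bench where they are.

Things in the scene. Friction and masses are not known exactly. Their poses are not given: they have to be found in the camera images.
- breaker (a joint): breaker handle angle (rad): 0 = fully OFF (stop nearest the console's low front), 0.84 = fully ON (stop nearest its high back). Now tripped, at 0.34 to 0.46. It cannot pass 0.52 towards ON until pushed to the OFF stop, which lets go the latch (stiffer in the last 0.12 rad). It stays where left. Needs about 4 N at 75 mm from the pivot, 10 N for the last 0.12 rad to OFF.
- console: fixed light-grey sloping console, 220 (x) by 160 mm (y); panel 72 mm high at its front (-x) edge, 118 at the back (slope 0.209 rad). Origin at the centre of its underside; x points from low front to high back, z up. On its middle the dark breaker case, 145 x 92 mm, whose raised front, 78 mm long along the slope, stands 38 mm off the panel, the highest thing below the handle.
- pivot (a point): the handle's hinge inside the breaker, at (-0.003, 0, 0.109) m in the console's frame; axis along the console's y. At joint value q the handle points from here along (sin(q - 0.629), 0, cos(q - 0.629)) in the console's frame (OFF leans 36 deg to the front, ON 12 deg to the back).
- handle_tip (a point): middle of the free end of the black handle with the orange end, 95 mm from the pivot. The handle is a bar 28 mm wide (console y) and 13 mm thick; about 70 mm of it stands clear of the case.
- press: fixed bench flexure press, 477 mm tall; grey base 75 mm high, x -0.10 to 0.16, y -0.11 to 0.11 m. Origin on the bench, midway between the columns; x points into the press (yellow guard faces -x), z up. Support rollers across it at x = -0.05 and 0.05, tops at z = 0.100; load roller above x = 0, underside z = 0.146 m. Crosshead and guard close off everything above.
- opening (a point): centre of the opening in the front guard, on its outer face, at (-0.057, 0, 0.120) m in the press frame. 66 mm wide (y), z from 0.088 to 0.162; guard 4 mm thick, 226 wide, going on above the opening to z = 0.312 with the crosshead (to 0.372) behind it, so a gripper upright at the prism's end has no room and must lean away from the press.
- prism: pale lightweight-mortar prism, 160 x 40 x 40 mm, about 0.13 to 0.25 kg, loose. Origin at the centre of its underside, x along its length. It lies on the support rollers along the press's x (within 0.04 rad), off centre, so that about 47 to 59 mm of it stands out of the guard. Chips if dropped more than about 25 mm.
- prism_mid (a point): centre of the prism, 20 mm above its underside.
- tray: fixed aluminium sample tray, 220 (x) x 210 (y) x 18 mm, walls and floor 4 mm thick, origin at the centre of its underside. The half prism lies along its -y side; the rest is free.
- half: brown tested half prism, 80 x 40 x 40 mm, loose in the tray near its -y wall, origin at the centre of its underside. Leave it there.
- jar_a: loose stoppered glass jar, sand-coloured fill, 80 mm diameter, 190 mm tall, beyond the tray, towards the far side, origin at the centre of its underside. Leave it standing.
- jar_b: loose stoppered glass jar, terracotta fill, 80 mm diameter, 190 mm tall, beyond the tray, towards the far side, origin at the centre of its underside. Leave it standing.
- jar_c: loose stoppered glass jar, black fill, 80 mm diameter, 190 mm tall, beyond the tray, towards the far side, origin at the centre of its underside. Leave it standing.
- tile: loose stone tile 100 x 100 x 12 mm lying on the bench, origin at the centre of its underside. Leave it.
- brush: loose hand brush 180 mm long lying on the bench near the robot. Leave it.
Not all that is in view belongs to the job. What is meant by the prism is not orange, and is the larger of those in its own colour.

How it is judged:
By the outcome, as a careful person would: the job done as asked, in the order asked, and still so for the second after the job is handed in, with the robot touching nothing.
It also fails if it takes over 58 s, if anything falls off the work surface, if the arm or the gripper's body presses on something with over 40 N, if the wrist force passes 120 N, or if a joint passes its speed limit or range.

## Robot

A 6-joint arm with a two-finger parallel gripper is mounted at the origin on the work surface. World frame = base frame: x ahead of the robot, y to its left, z up, the work surface at z = 0. Lengths are in m, angles in rad, forces in N, time in s.
With the tool pointing down it reaches from about 0.425 to 0.95 m from the base axis. Payload 14.7 kg.
Tool frame: the origin (TCP) lies at the very end of the fingers, on their centre line; the grasp point (between the pads) lies 19 mm behind it; x points along the fingers, y is the direction in which the jaws open and shut, and the axes are right-handed (so a half turn about x gives the same grasp; the last joint's range is limited). The gripper opens to 85 mm and grips with 20 to 120 N. Pads are 22 mm wide; open, the fingers measure 114 mm over their backs; the gripper's body (76 mm by 85 mm) begins 54 mm behind the grasp point. The pads swing forward as they close: fully open they stand 13 mm farther back than shut.
Start: joints at [-0.047, 0.48, 1.596, -0, 1.065, -0.047], TCP at [0.65, 0, 0.231] pointing down, gripper open.
Joint ranges: [-2.75, 2.75], [-0.82, 2.05], [0.23, 2.67], [-1.56, 4.7], [0.09, 2.69], [-2.92, 2.92]. Speed limits (rad/s): [1.89, 1.89, 2.39, 3.01, 3.01, 3.01].

## Interface

Orientations are given as a unit quaternion [x, y, z, w].
In Python, from workcell import r gives the robot as it stands. The module is installed in compiled form; this text tells all that it offers.
- The arm moves only by the shell command python3 -m inch 'ROWS' [FORCE]. ROWS is JSON, a list of rows, each an object of numbers: "tx", "ty", "tz": the shift along the world's x, y, z as a fraction of full scale; "wx", "wy", "wz": the turn, a rotation vector about the world's x, y, z as a fraction of full scale; "fingers": the finger opening in mm, from 0 to 85.4. A call has 1 to 10 rows; each row is the pose to reach, as a shift and turn from the pose commanded when the call began; what a row does not reach only later rows make up. Full scale, the value 1, is 0.2 m for a shift and 90 degrees for a turn. A row lasts 1/8 s, in which the tool goes at most 62.5 mm and 10.7 degrees, less where a joint would pass 70% of its speed; a pose out of reach is approached as far as the arm can. A call with a number of a shift or a turn outside -1 to 1 is refused whole. A call with a gripper value outside its range is refused whole. The fingers move at their own pace and stop on an object; FORCE is the grip in N (left out, the last holds). Time passes only in rows, so rows that repeat a pose let the fingers close. It gives the time, the measured TCP pose, the force and the opening at its end, in the units of the state.
- r.state(): the state, without advancing time (a new reading comes with each control period).
- r.grab_frame(name): name is "scene" or "side" or "wrist"; returns a dict with "color" (480x640x3 uint8, blue, green, red), "depth" (480x640 float32, m along the optical axis (not along the pixel's ray), 0 where there is no reading), "fx", "fy", "cx", "cy" (pixels), "world_from_camera" (4x4, takes a point from camera to world coordinates); the wrist camera has in their place "hand_eye" (4x4, takes a point from camera to tool coordinates, whose origin is the TCP and whose axes are the tool frame's). Camera axes: x right, y up, looking along -z (the intrinsics and any distortion apply to the point x, -y, -z); pixel columns grow to the right and rows downward; lengths in m; the calibration is good to about 2 mm. A picture is of the moment at which its call begins: read the wrist's pose just before it.
- r.hand_in(): hands the job in, once; it reports no verdict.
The state is a dict: "time": time; "joint_positions": joint angles; "joint_vel": joint speeds; "joint_efforts": joint torques, N m; "ee_pos": TCP position; "tool_rot": TCP orientation; "ft_force": force on the tool from outside, world axes, zero at the start; "wrist_torque": the same for the moment, N m; "finger_gap": opening from 0.0 (shut) to 1.0 (fully open).
Only numpy, scipy, OpenCV 4.12 (cv2) and the standard library are available. Lean on these libraries where they do the work, as an engineer would, in place of code of your own. Each camera call takes 0.05 s, during which the arm holds its last target.

## Working session

There is one attempt and no reset: what is moved stays moved. The work goes in short steps, Python scripts to look and compute and a shell command to move; the robot and the scene stay as the last step left them, time stands still between calls to the robot, and variables do not carry over. Pictures are saved under pics/ and viewed, and the job is handed in when it is done.

```bash
mkdir -p pics; ls; cat > h.py <<'E'
import numpy as np, cv2
from workcell import r
def grab(n):
    f=r.grab_frame(n); return f
def pts(f):
    d=f["depth"]; v,u=np.mgrid[0:480,0:640]
    P=np.stack([(u-f["cx"])/f["fx"]*d, -(v-f["cy"])/f["fy"]*d, -d],-1)
    return P
def world(f,T):
    P=pts(f); return P@T[:3,:3].T+T[:3,3]
E
python3 - <<'E'
from h import *
print({k:np.round(v,3) for k,v in r.state().items()})
for n in("scene","side","wrist"):
    f=grab(n); cv2.imwrite(f"pics/{n}0.png",f["color"]); np.savez(f"{n}0.npz",**{k:v for k,v in f.items()})
    print(n,{k:(np.round(v,3).tolist() if k not in("color","depth") else v.shape) for k,v in f.items()})
E
```

```text
pics
{'time': np.float64(0.0), 'joint_positions': array([-0.047,  0.481,  1.597, -0.   ,  1.065, -0.047]), 'joint_vel': array([-0.   , -0.002, -0.002,  0.001, -0.002,  0.001]), 'joint_efforts': array([ 2.0000e-03, -9.5065e+01, -4.3018e+01, -1.0000e-03,  1.2000e-02,
        0.0000e+00]), 'ee_pos': array([0.65 , 0.   , 0.231]), 'tool_rot': array([ 0.5,  0.5, -0.5,  0.5]), 'ft_force': array([ 0.442,  0.062, -0.254]), 'wrist_torque': array([ 0.005,  0.081, -0.007]), 'finger_gap': np.float64(1.001)}
scene {'color': (480, 640, 3), 'depth': (480, 640), 'fx': 532.55, 'fy': 532.55, 'cx': 323.271, 'cy': 239.341, 'world_from_camera': [[-0.937, -0.332, 0.113, 0.671], [0.351, -0.886, 0.302, 0.519], [0.0, 0.323, 0.947, 1.473], [0.0, 0.0, 0.0, 1.0]]}
side {'color': (480, 640, 3), 'depth': (480, 640), 'fx': 555.377, 'fy': 555.377, 'cx': 324.998, 'cy': 239.593, 'world_from_camera': [[0.899, 0.264, -0.351, -0.025], [-0.439, 0.532, -0.724, -0.973], [-0.005, 0.805, 0.594, 1.033], [0.0, 0.0, 0.0, 1.0]]}
wrist {'color': (480, 640, 3), 'depth': (480, 640), 'fx': 348.867, 'fy': 348.867, 'cx': 323.147, 'cy': 239.44, 'hand_eye': [[0.0, 0.293, -0.956, -0.143], [1.0, -0.0, 0.0, -0.0], [-0.0, -0.956, -0.293, -0.074], [0.0, 0.0, 0.0, 1.0]]}
```

View pics/scene0.png

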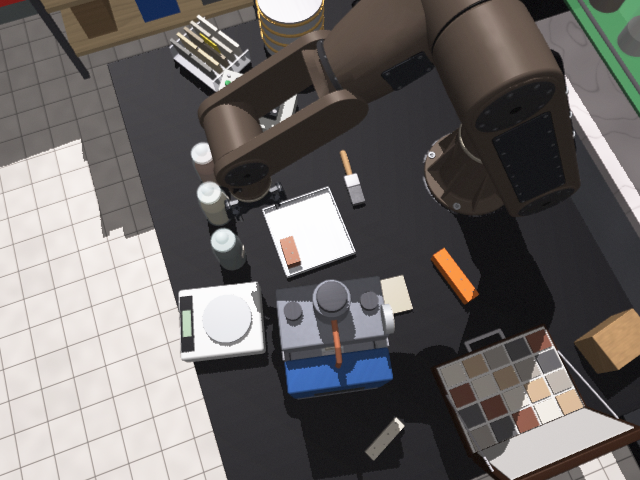

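View pics/side0.png

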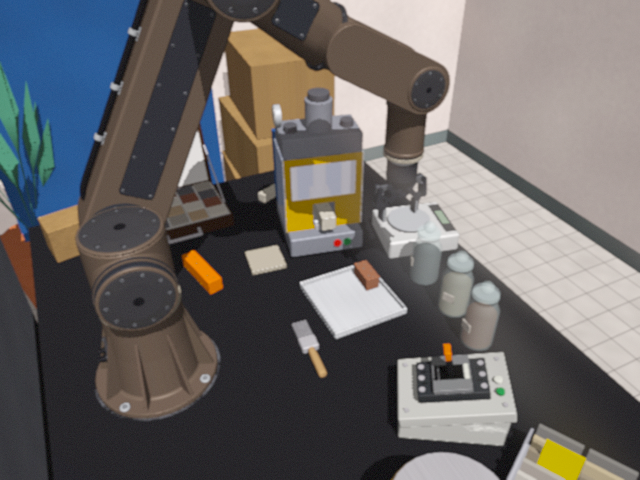

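View pics/wrist0.png

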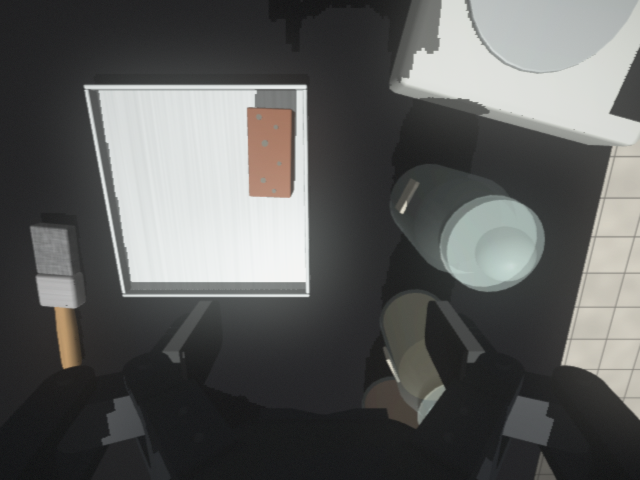

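The scene view shows the press at (335,340), tray at (308,230), jars and orange bar. The side view shows the console at (455,390), the press's guard with the prism poking out at (323,217), tray at (352,298), and tile at (265,260). The wrist view shows the tray and half prism. Next I'll zoom in and measure.

```bash
python3 - <<'E'
from h import *
f=dict(np.load("side0.npz")); W=world(f,f["world_from_camera"]); c=f["color"]
a=cv2.resize(c[330:450,380:530],None,fx=5,fy=5,interpolation=cv2.INTER_CUBIC); cv2.imwrite("pics/con.png",a)
a=cv2.resize(c[80:260,250:385],None,fx=3.3,fy=3.3,interpolation=cv2.INTER_CUBIC); cv2.imwrite("pics/press.png",a)
for (u,v) in [(447,347),(447,354),(400,370),(505,360),(400,420),(512,405),(455,365),(453,380),(323,217),(323,226),(290,225),(350,215),(295,245),(355,242),(290,250),(290,170),(352,165),(320,130),(300,297),(403,307),(335,333),(370,265),(367,275)]:
    print((u,v),np.round(W[v,u],3))
E
```

```text
(447, 347) [ 0.524 -0.392  0.203]
(447, 354) [ 0.516 -0.404  0.198]
(400, 370) [ 0.478 -0.31   0.072]
(505, 360) [ 0.758 -0.348  0.002]
(400, 420) [ 0.411 -0.418  0.067]
(512, 405) [ 0.603 -0.516  0.12 ]
(455, 365) [ 0.555 -0.393  0.135]
(453, 380) [ 0.532 -0.419  0.127]
(323, 217) [0.545 0.216 0.14 ]
(323, 226) [0.541 0.209 0.114]
(290, 225) [0.466 0.276 0.099]
(350, 215) [0.64 0.23 0.11]
(295, 245) [0.461 0.234 0.056]
(355, 242) [0.639 0.193 0.035]
(290, 250) [0.448 0.243 0.036]
(290, 170) [0.472 0.272 0.283]
(352, 165) [0.647 0.238 0.273]
(320, 130) [0.566 0.276 0.381]
(300, 297) [ 0.407  0.081 -0.002]
(403, 307) [ 0.629 -0.094  0.015]
(335, 333) [ 0.426 -0.096  0.013]
(370, 265) [0.648 0.114 0.   ]
(367, 275) [0.592 0.037 0.041]
```

View pics/con.png

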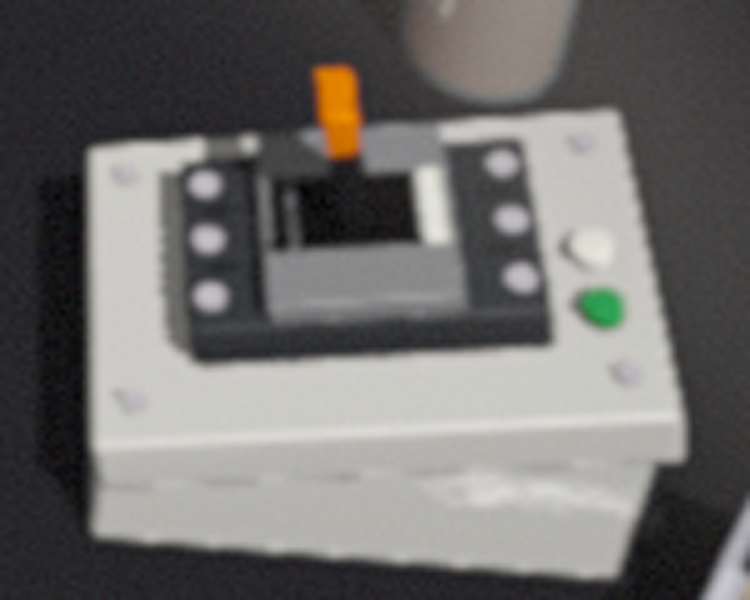

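View pics/press.png

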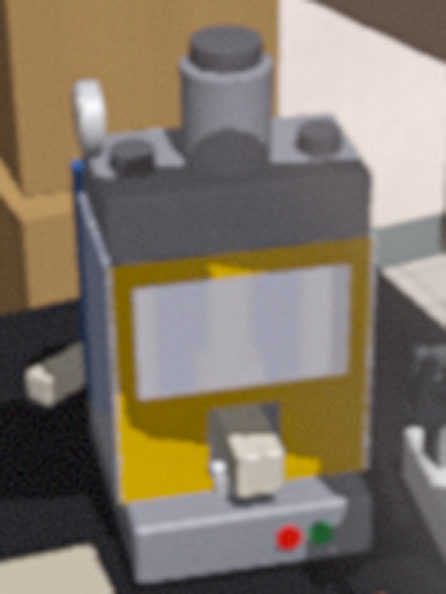

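```bash
cat > m.py <<'E'
from h import *
f=dict(np.load("side0.npz")); W=world(f,f["world_from_camera"]); c=f["color"]; hsv=cv2.cvtColor(c,cv2.COLOR_BGR2HSV)
ok=f["depth"]>0
def plane(P,th=.003):
    for _ in range(8):
        m=P.mean(0); n=np.linalg.svd(P-m,full_matrices=False)[2][2]; d=np.abs((P-m)@n)
        P=P[d<max(th,np.percentile(d,90) if d.max()>th else th)]
    return m,n*np.sign(n[2] if abs(n[2])>.5 else -n[1]),len(P)
v,u=np.mgrid[0:480,0:640]
# console panel
B=ok&(u>395)&(u<520)&(v>345)&(v<425)&(hsv[...,2]>140)&(hsv[...,1]<60)&(W[...,2]>.06)&(W[...,2]<.13)
m,n,k=plane(W[B]); print("panel",m,n,k,"tilt",np.arccos(n[2]))
S=B&(np.abs((W-m)@n)<.004)
ax=-n[:2]/np.linalg.norm(n[:2]); print("yaw console from tilt",np.arctan2(ax[1],ax[0]))
xy=W[S][:,:2].astype(np.float32); rc=cv2.minAreaRect(xy); print("rect",rc, cv2.boxPoints(rc))
O=ok&(u>435)&(u<460)&(v>335)&(v<365)&(hsv[...,0]<18)&(hsv[...,1]>150)&(W[...,2]>.15)
print("orange",W[O].mean(0),W[O].min(0),W[O].max(0),O.sum())
# guard
G=ok&(u>280)&(u<365)&(v>150)&(v<245)&(hsv[...,0]>18)&(hsv[...,0]<35)&(hsv[...,1]>150)
m,n,k=plane(W[G]); print("guard",m,n,k); 
t=np.array([-n[1],n[0],0]);t/=np.linalg.norm(t); s=(W[G]-m)@t; print("guard lateral range",np.percentile(s,[0,1,99,100]),"z",np.percentile(W[G][:,2],[0,1,99,100]))
c0=m+t*(np.percentile(s,.3)+np.percentile(s,99.7))/2; print("centre",c0, "t",t)
n2=n.copy();n2[2]=0;n2/=np.linalg.norm(n2); print("yaw press", np.arctan2(-n2[1],-n2[0]))
P=ok&(u>305)&(u<345)&(v>195)&(v<240)&(((W-m)@n2)>.008)&(W[...,2]>.095)&(W[...,2]<.16)
Q=W[P]; print("prism pts",P.sum(),Q.min(0),Q.max(0), "out",np.percentile((Q-m)@n2,[50,98,100]),"lat",np.percentile((Q-m)@t,[1,50,99]))
top=Q[np.abs(Q[:,2]-.14)<.004]; print("top",len(top),top.mean(0),np.median(top[:,2]),cv2.minAreaRect(top[:,:2].astype(np.float32)))
fr=Q[((Q-m)@n2>np.percentile((Q-m)@n2,98)-.006)]; print("front",len(fr),fr.mean(0),fr.min(0),fr.max(0),"lat",np.percentile((fr-c0)@t,[1,50,99]))
print("out along n of front med",np.median((fr-m)@n2))
E
python3 m.py
```

```text
panel [ 0.53292994 -0.42881012  0.09551532] [-0.17785219  0.10804845  0.97810742] 3061 tilt 0.2096326686498492
yaw console from tilt -0.5459292898682648
rect ((0.5433956384658813, -0.40734899044036865), (0.16524925827980042, 0.22464311122894287), 58.50177764892578) [[ 0.4044549  -0.41911453]
 [ 0.5959982  -0.5364843 ]
 [ 0.6823364  -0.39558345]
 [ 0.49079305 -0.27821368]]
orange [ 0.52109761 -0.39776232  0.19602884] [ 0.51022553 -0.40949454  0.17083334] [ 0.53673    -0.37822525  0.20430157] 110
guard [0.56024942 0.25626882 0.18078593] [-0.22290736 -0.97483847 -0.0015065 ] 1511
guard lateral range [-0.10615638 -0.10436934  0.11177164  0.1146198 ] z [0.07138043 0.07730017 0.31113031 0.31518536]
centre [0.56361753 0.25549866 0.18078593] t [ 0.97483958 -0.22290761  0.        ]
yaw press 1.346000213857787
prism pts 290 [0.51897851 0.1999196  0.09585163] [0.595117   0.2570687  0.14370839] out [0.04379865 0.0535051  0.05693237] lat [-0.01437757  0.00390453  0.02642193]
top 122 [0.55906607 0.22461927 0.13968778] 0.13951474978455208 ((0.5648490190505981, 0.2230214625597), (0.0462600514292717, 0.051496345549821854), 77.0796127319336)
front 93 [0.55343178 0.20631829 0.12269547] [0.53694346 0.1999196  0.10180518] [0.57389042 0.2117612  0.1435424 ] lat [-0.01498158  0.0003872   0.02138889]
out along n of front med 0.04974852268937781
```

```bash
cat > m2.py <<'E'
from h import *
from scipy.spatial.transform import Rotation as Ro
s=dict(np.load("scene0.npz")); w=dict(np.load("wrist0.npz"))
T=np.eye(4);T[:3,:3]=Ro.from_quat([.5,.5,-.5,.5]).as_matrix();T[:3,3]=[.65,0,.231]
W=world(w,T@w["hand_eye"]); c=w["color"]; hsv=cv2.cvtColor(c,cv2.COLOR_BGR2HSV); ok=w["depth"]>0
M=ok&(hsv[...,1]<40)&(hsv[...,2]>190)&(W[...,2]<.03)&(W[...,2]>-.01)
v,u=np.mgrid[0:480,0:640]; M&=(u<312)&(v<300)&(u>80)
q=W[M]; print("tray",cv2.minAreaRect(q[:,:2].astype(np.float32)),np.percentile(q[:,2],[5,50,95]))
for (a,b) in [(86,88),(307,88),(308,294),(124,295)]:
    print((a,b),np.round(np.median(W[b-1:b+2,a-1:a+2].reshape(-1,3),0),3))
H=ok&(hsv[...,0]<15)&(hsv[...,1]>80)&(W[...,2]>.03)&(u>230)&(u<300)&(v<200)
print("half",cv2.minAreaRect(W[H][:,:2].astype(np.float32)),np.median(W[H][:,2]))
Ws=world(s,s["world_from_camera"])
for p in [(203,152),(208,190),(224,237)]:
    print(p,np.round(np.median(Ws[p[1]-2:p[1]+3,p[0]-2:p[0]+3].reshape(-1,3),0),3))
f=dict(np.load("side0.npz")); Wd=world(f,f["world_from_camera"])
for p in [(427,232),(459,262),(484,294),(427,265),(457,295),(480,325)]:
    print(p,np.round(np.median(Wd[p[1]-2:p[1]+3,p[0]-2:p[0]+3].reshape(-1,3),0),3))
E
python3 m2.py
```

```text
tray ((0.5283376574516296, 0.0077253058552742004), (0.20986278355121613, 0.2191653996706009), 0.07185352593660355) [0.00294331 0.00423505 0.01762571]
(86, 88) [0.426 0.114 0.018]
(307, 88) [0.634 0.115 0.01 ]
(308, 294) [ 0.633 -0.099  0.018]
(124, 295) [ 0.426 -0.1    0.018]
half ((0.6004021763801575, 0.05587242543697357), (0.078234001994133, 0.03871969133615494), 87.83402252197266) 0.04425004403952132
(203, 152) [ 0.734 -0.244  0.179]
(208, 190) [ 0.754 -0.129  0.183]
(224, 237) [0.753 0.012 0.184]
(427, 232) [ 0.748 -0.004  0.162]
(459, 262) [ 0.744 -0.148  0.165]
(484, 294) [ 0.726 -0.268  0.161]
(427, 265) [ 0.741 -0.031  0.07 ]
(457, 295) [ 0.734 -0.173  0.079]
(480, 325) [ 0.712 -0.289  0.087]
```

```bash
python3 -m inch '[{"ty":-0.5,"tz":0.1,"wz":-0.11,"fingers":0},{"ty":-0.95,"tz":0.1,"wz":-0.22,"fingers":0},{"ty":-1,"tz":0.1,"wz":-0.347,"fingers":0},{"ty":-1,"tz":0.1,"wz":-0.347,"fingers":0}]' 40; python3 -m inch '[{"tx":-0.15,"ty":-0.3},{"tx":-0.3,"ty":-0.6},{"tx":-0.3,"ty":-0.9},{"tx":-0.3,"ty":-1},{"tx":-0.3,"ty":-1}]'
```

```text
invalid input
invalid input
```

```bash
python3 - <<'E'
from h import *
s=r.state(); print(s["time"],s["ee_pos"],s["tool_rot"],s["joint_positions"])
f=grab("side"); c=f["color"]; cv2.imwrite("pics/a1.png",cv2.resize(c[250:450,340:560],None,fx=3,fy=3))
E
```

```text
0.15 [6.49681022e-01 5.26113465e-05 2.30821242e-01] [ 0.49977293  0.5002484  -0.50021465  0.49976381] [-4.65740307e-02  4.80678599e-01  1.59674130e+00 -3.68074773e-07
  1.06510005e+00 -4.65984820e-02]
```

View pics/a1.png

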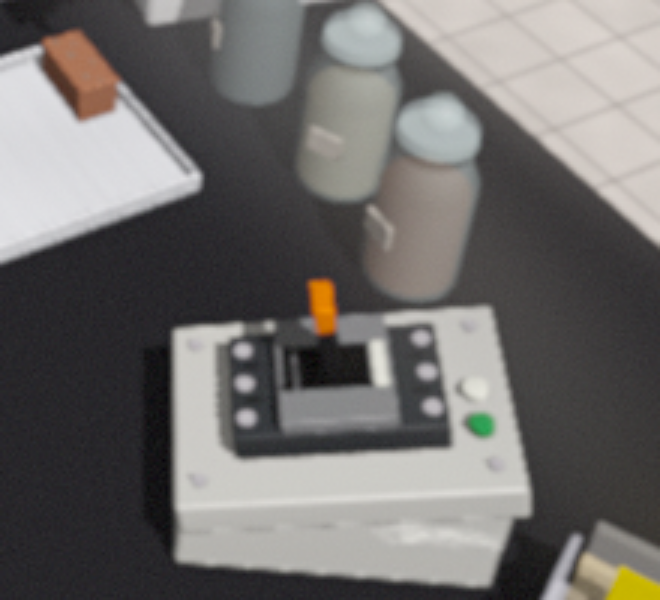

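```bash
python3 -m inch '[{"tx":0,"ty":-0.3,"tz":0.1,"wx":0,"wy":0,"wz":-0.11,"fingers":0},{"tx":0,"ty":-0.6,"tz":0.1,"wx":0,"wy":0,"wz":-0.22,"fingers":0},{"tx":0,"ty":-0.9,"tz":0.1,"wx":0,"wy":0,"wz":-0.347,"fingers":0},{"tx":0,"ty":-1,"tz":0.1,"wx":0,"wy":0,"wz":-0.347,"fingers":0}]' 40
```

```text
time: 0.7
ee_pos: [0.6495, -0.2033, 0.251]
tool_rot: [-0.617, -0.345, 0.617, -0.345]
ft_force: [0.7, 1.1, 0.9]
finger_gap: 0.141
```

```bash
python3 -m inch '[{"tx":-0.1,"ty":-0.3,"tz":0,"wx":0,"wy":0,"wz":0,"fingers":0},{"tx":-0.2,"ty":-0.6,"tz":0,"wx":0,"wy":0,"wz":0,"fingers":0},{"tx":-0.3,"ty":-0.9,"tz":0,"wx":0,"wy":0,"wz":0,"fingers":0},{"tx":-0.3,"ty":-1,"tz":0,"wx":0,"wy":0,"wz":0,"fingers":0}]'; python3 -m inch '[{"tx":0.0,"ty":-0.18,"tz":-0.2,"wx":0,"wy":0,"wz":0,"fingers":0},{"tx":0,"ty":-0.18,"tz":-0.44,"wx":0,"wy":0,"wz":0,"fingers":0},{"tx":0,"ty":-0.18,"tz":-0.44,"wx":0,"wy":0,"wz":0,"fingers":0},{"tx":0,"ty":-0.18,"tz":-0.44,"wx":0,"wy":0,"wz":0,"fingers":0}]'
python3 - <<'E'
from h import *
s=r.state(); print(s["time"],s["ee_pos"],s["tool_rot"],s["joint_positions"])
f=grab("side"); c=f["color"]; cv2.imwrite("pics/a2.png",cv2.resize(c[250:450,340:560],None,fx=3,fy=3))
f=grab("wrist"); cv2.imwrite("pics/a2w.png",f["color"])
E
```

```text
time: 1.2
ee_pos: [0.5886, -0.4026, 0.2511]
tool_rot: [-0.616, -0.347, 0.616, -0.347]
ft_force: [0.0, 1.3, 0.6]
finger_gap: 0.0
time: 1.7
ee_pos: [0.5911, -0.4355, 0.1649]
tool_rot: [0.616, 0.347, -0.616, 0.348]
ft_force: [-0.3, 0.2, 0.6]
finger_gap: -0.002
1.7 [ 0.59113981 -0.43547979  0.1649397 ] [ 0.61610707  0.34703551 -0.61565572  0.34777359] [-6.76303722e-01  6.58972193e-01  1.44141692e+00  2.37135737e-04
  1.03999726e+00 -1.32800589e-01]
```

View pics/a2.png

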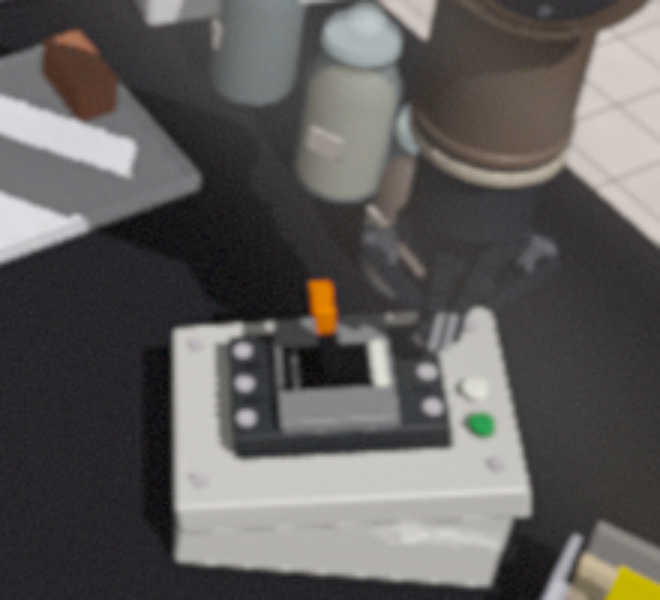

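View pics/a2w.png

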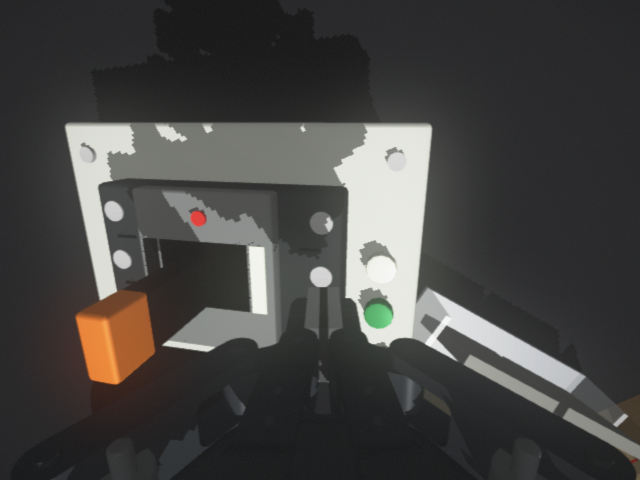

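```bash
cat > cons.py <<'E'
from h import *
from scipy.spatial.transform import Rotation as Ro
yaw=-.546; C=np.array([.5434,-.4073,0]); Rc=Ro.from_euler('z',yaw).as_matrix()
def look(tag=None):
    s=r.state(); w=grab("wrist")
    T=np.eye(4);T[:3,:3]=Ro.from_quat(s["tool_rot"]).as_matrix();T[:3,3]=s["ee_pos"]
    W=world(w,T@w["hand_eye"]); hsv=cv2.cvtColor(w["color"],cv2.COLOR_BGR2HSV)
    if tag: cv2.imwrite(f"pics/{tag}.png",w["color"])
    return s,w,W,hsv
def orange(W,hsv,ok,zmin=.15):
    M=ok&(hsv[...,0]<20)&(hsv[...,1]>160)&(hsv[...,2]>60)&(W[...,2]>zmin)&(W[...,2]<.22)
    P=(W[M]-C)@Rc; P=P[(abs(P[:,0])<.1)&(abs(P[:,1])<.06)]
    return P
def rep():
    s,w,W,hsv=look(); P=orange(W,hsv,w["depth"]>0)
    print("wrist orange",len(P)); 
    if len(P): print(np.percentile(P,[2,50,98],axis=0).round(4))
    f=grab("side"); P=orange(world(f,f["world_from_camera"]),cv2.cvtColor(f["color"],cv2.COLOR_BGR2HSV),f["depth"]>0)
    print("side orange",len(P)); 
    if len(P): print(np.percentile(P,[2,50,98],axis=0).round(4))
    print("tcp console",((np.array(s["ee_pos"])-C)@Rc).round(4),"t",s["time"],"F",np.array(s["ft_force"]).round(1),"gap",s["finger_gap"])
E
python3 -c "
from cons import *; rep()"
```

```text
wrist orange 4840
[[-0.0299 -0.0121  0.1843]
 [-0.0183  0.0023  0.1997]
 [-0.0142  0.0146  0.2031]]
side orange 119
[[-0.0315 -0.0148  0.1772]
 [-0.0238 -0.0078  0.1995]
 [-0.0154  0.0146  0.204 ]]
tcp console [0.056  0.0004 0.1659] t 1.8 F [-0.  -0.1  0. ] gap -0.001720793845227864
```

```bash
python3 -m inch '[{"tx":-0.085,"ty":0.052,"tz":0,"wx":0,"wy":0,"wz":0,"fingers":0},{"tx":-0.171,"ty":0.104,"tz":0,"wx":0,"wy":0,"wz":0,"fingers":0},{"tx":-0.214,"ty":0.130,"tz":0,"wx":0,"wy":0,"wz":0,"fingers":0},{"tx":-0.256,"ty":0.156,"tz":0,"wx":0,"wy":0,"wz":0,"fingers":0},{"tx":-0.256,"ty":0.156,"tz":0,"wx":0,"wy":0,"wz":0,"fingers":0}]'
python3 -c "
from cons import *; rep()"
```

```text
time: 2.52
ee_pos: [0.5388, -0.4048, 0.1638]
tool_rot: [0.616, 0.347, -0.616, 0.347]
ft_force: [-0.7, -0.2, -0.3]
finger_gap: 0.001
wrist orange 1002
[[-0.0324 -0.0025  0.1832]
 [-0.0249  0.0067  0.1929]
 [-0.0217  0.0144  0.2011]]
side orange 103
[[-0.0399 -0.0144  0.1742]
 [-0.0304 -0.0105  0.1922]
 [-0.0188  0.0063  0.2003]]
tcp console [-0.0052 -0.0003  0.1638] t 2.525 F [-0.7 -0.2 -0.3] gap 0.0009048973212117809
```

```bash
python3 -m inch '[{"tx":-0.021,"ty":0.013,"tz":0,"wx":0,"wy":0,"wz":0,"fingers":0},{"tx":-0.043,"ty":0.026,"tz":0,"wx":0,"wy":0,"wz":0,"fingers":0},{"tx":-0.056,"ty":0.034,"tz":0,"wx":0,"wy":0,"wz":0,"fingers":0},{"tx":-0.064,"ty":0.039,"tz":0,"wx":0,"wy":0,"wz":0,"fingers":0},{"tx":-0.064,"ty":0.039,"tz":0,"wx":0,"wy":0,"wz":0,"fingers":0}]'
python3 -c "
from cons import *; rep()"
```

```text
time: 3.25
ee_pos: [0.5265, -0.3974, 0.1635]
tool_rot: [0.616, 0.346, -0.616, 0.347]
ft_force: [5.6, -3.9, -0.8]
finger_gap: -0.001
wrist orange 817
[[-0.0467 -0.0059  0.1783]
 [-0.0394  0.001   0.1856]
 [-0.0354  0.0113  0.1948]]
side orange 138
[[-0.0546 -0.0151  0.1713]
 [-0.0454 -0.0092  0.1861]
 [-0.0333  0.0117  0.1949]]
tcp console [-0.0196 -0.0003  0.1635] t 3.25 F [ 5.6 -3.9 -0.8] gap -0.0009054748705272771
```

```bash
python3 -m inch '[{"tx":-0.017,"ty":0.010,"tz":0,"wx":0,"wy":0,"wz":0,"fingers":0},{"tx":-0.034,"ty":0.021,"tz":0,"wx":0,"wy":0,"wz":0,"fingers":0},{"tx":-0.043,"ty":0.026,"tz":0,"wx":0,"wy":0,"wz":0,"fingers":0},{"tx":-0.043,"ty":0.026,"tz":0,"wx":0,"wy":0,"wz":0,"fingers":0}]'
python3 -c "
from cons import *; rep()"
```

```text
time: 3.85
ee_pos: [0.5189, -0.3929, 0.164]
tool_rot: [0.617, 0.346, -0.616, 0.348]
ft_force: [9.4, -5.3, -0.0]
finger_gap: -0.0
wrist orange 1015
[[-0.062  -0.0072  0.1759]
 [-0.0502 -0.0009  0.1851]
 [-0.0428  0.0092  0.1902]]
side orange 148
[[-0.0634 -0.0148  0.1669]
 [-0.0526 -0.0074  0.1827]
 [-0.0411  0.0135  0.1905]]
tcp console [-0.0284 -0.0004  0.164 ] t 3.85 F [ 9.4 -5.3 -0. ] gap -3.8616599636917625e-05
```

```bash
python3 -m inch '[{"tx":-0.017,"ty":0.010,"tz":0,"wx":0,"wy":0,"wz":0,"fingers":0},{"tx":-0.026,"ty":0.016,"tz":0,"wx":0,"wy":0,"wz":0,"fingers":0},{"tx":-0.026,"ty":0.016,"tz":0,"wx":0,"wy":0,"wz":0,"fingers":0}]'
python3 -c "
from cons import *; rep()"
```

```text
time: 4.32
ee_pos: [0.5166, -0.3917, 0.1654]
tool_rot: [0.618, 0.343, -0.615, 0.35]
ft_force: [22.8, -13.8, 0.3]
finger_gap: 0.002
wrist orange 908
[[-0.0631 -0.0074  0.1779]
 [-0.0543 -0.0019  0.1861]
 [-0.0457  0.007   0.1894]]
side orange 146
[[-0.0638 -0.0142  0.1661]
 [-0.0535 -0.0078  0.1827]
 [-0.0411  0.0114  0.1895]]
tcp console [-0.031  -0.0006  0.1654] t 4.325 F [ 22.8 -13.8   0.3] gap 0.002308700520836052
```

```bash
python3 -m inch '[{"tx":0.1,"ty":-0.06,"tz":0,"wx":0,"wy":0,"wz":0,"fingers":0},{"tx":0.1,"ty":-0.06,"tz":0.25,"wx":0,"wy":0,"wz":0,"fingers":0},{"tx":0.1,"ty":-0.06,"tz":0.5,"wx":0,"wy":0,"wz":0,"fingers":0},{"tx":0.1,"ty":0.2,"tz":0.7,"wx":0,"wy":0,"wz":0.1,"fingers":0},{"tx":0.05,"ty":0.5,"tz":0.7,"wx":0,"wy":0,"wz":0.204,"fingers":0},{"tx":0,"ty":0.8,"tz":0.7,"wx":0,"wy":0,"wz":0.204,"fingers":0},{"tx":0,"ty":1,"tz":0.7,"wx":0,"wy":0,"wz":0.204,"fingers":0},{"tx":0,"ty":1,"tz":0.7,"wx":0,"wy":0,"wz":0.204,"fingers":0}]'
python3 - <<'E'
from cons import *
f=grab("side"); P=orange(world(f,f["world_from_camera"]),cv2.cvtColor(f["color"],cv2.COLOR_BGR2HSV),f["depth"]>0)
print(np.percentile(P,[2,50,98],axis=0).round(4)); 
cv2.imwrite("pics/b1.png",f["color"]); s=r.state(); print(s["joint_positions"])
p=P[np.argsort(P[:,2])]; print(p[-20:].mean(0),p[:20].mean(0))
E
```

```text
time: 5.42
ee_pos: [0.5115, -0.186, 0.3035]
tool_rot: [-0.552, -0.442, 0.552, -0.441]
ft_force: [0.9, -0.3, -0.4]
finger_gap: -0.001
[[-0.0635 -0.0143  0.1671]
 [-0.0528 -0.0034  0.1819]
 [-0.0395  0.014   0.1895]]
[-4.06584150e-01  2.63703389e-01  1.74647548e+00 -1.62468795e-04
  1.13185075e+00 -1.84029527e-01]
[-0.05655907 -0.00075691  0.1889042 ] [-0.04412273 -0.00511381  0.16836163]
```

View pics/b1.png

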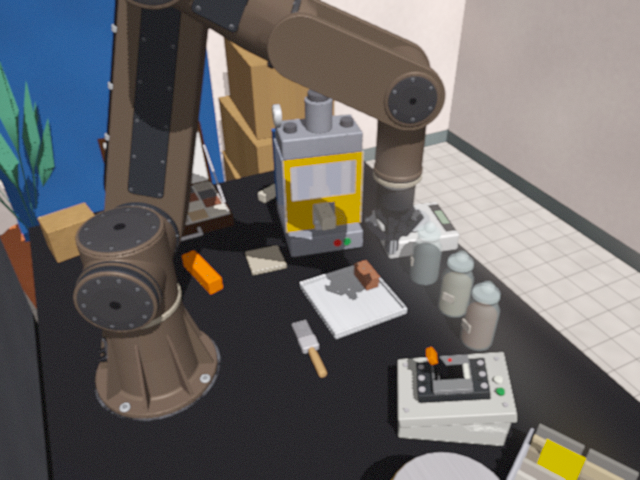

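```bash
python3 -m inch '[{"tx":0.02,"ty":0.25,"tz":0,"wx":0.1,"wy":-0.022,"wz":0,"fingers":85},{"tx":0.04,"ty":0.5,"tz":0,"wx":0.2,"wy":-0.045,"wz":0,"fingers":85},{"tx":0.06,"ty":0.75,"tz":-0.05,"wx":0.3,"wy":-0.068,"wz":0,"fingers":85},{"tx":0.08,"ty":1,"tz":-0.1,"wx":0.4,"wy":-0.091,"wz":0,"fingers":85},{"tx":0.1,"ty":1,"tz":-0.2,"wx":0.433,"wy":-0.099,"wz":0,"fingers":85},{"tx":0.1,"ty":1,"tz":-0.2,"wx":0.433,"wy":-0.099,"wz":0,"fingers":85}]'
python3 - <<'E'
from cons import *
s,w,W,hsv=look("c1"); T=Ro.from_quat(s["tool_rot"]).as_matrix(); print(s["ee_pos"],T.round(3).tolist(),s["joint_positions"].round(3))
np.savez("c1.npz",W=W,hsv=hsv,d=w["depth"])
E
```

```text
time: 6.22
ee_pos: [0.5317, 0.0102, 0.2616]
tool_rot: [0.709, 0.565, -0.332, 0.262]
ft_force: [-0.5, -0.0, 0.4]
finger_gap: 0.993
[0.53167769 0.01022286 0.26155872] [[0.142, 0.974, -0.174], [0.627, -0.225, -0.746], [-0.766, -0.004, -0.643]] [-0.493  0.382  1.934  0.739  1.167 -0.685]
```

View pics/c1.png

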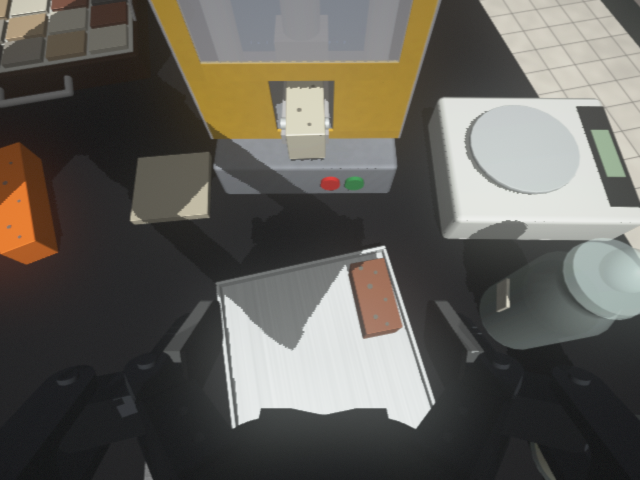

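The wrist view shows the prism poking out of the guard opening at about (305,120), base below, tray in front. I'll measure it from here.

```bash
python3 - <<'E'
from h import *
z=np.load("c1.npz"); W=z["W"];hsv=z["hsv"];ok=z["d"]>0
v,u=np.mgrid[0:480,0:640]
G=ok&(hsv[...,0]>18)&(hsv[...,0]<35)&(hsv[...,1]>190)&(u>150)&(u<440)&(v<140)&(W[...,2]>.08)
Q=W[G]
for _ in range(6):
    m=Q.mean(0);n=np.linalg.svd(Q-m,full_matrices=False)[2][2];d=abs((Q-m)@n);Q=Q[d<max(.002,np.percentile(d,85))]
n*=-np.sign(n[1]); print("guard",m,n,len(Q),"yaw",np.arctan2(-n[1],-n[0]))
p=-np.array([n[0],n[1],0]);p/=np.linalg.norm(p);t=np.array([p[1],-p[0],0])
R=(W-m)@np.stack([p,t,[0,0,1]],1); R[...,2]+=m[2]
# lateral extents of guard & opening on a z line
g=R[G]; print("guard lateral",np.percentile(g[:,1],[.5,99.5]))
P=ok&(u>275)&(u<340)&(v>78)&(v<165)&(W[...,2]>.095)&(W[...,2]<.15)&(R[...,0]<-.004)&(np.abs(R[...,1])<.06)
top=P&(abs(W[...,2]-.140)<.005)
q=R[top]; print("top",top.sum(),np.percentile(q,[1,50,99],axis=0).round(4).tolist())
for a,b in[(-.05,-.04),(-.04,-.03),(-.03,-.02),(-.02,-.01)]:
    k=q[(q[:,0]>a)&(q[:,0]<b)]; print(a,len(k),np.percentile(k[:,1],[1,99]).round(4))
fr=R[P&(W[...,2]<.134)]; print("front",np.percentile(fr,[2,50,98],axis=0).round(4).tolist())
O=m+t*np.percentile(g[:,1],[.5,99.5]).mean(); print("centre guard",O, "p",p)
E
```

```text
<stdin>:7: RuntimeWarning: Mean of empty slice.
  ret = um.true_divide(
Traceback (most recent call last):
IndexError: index 2 is out of bounds for axis 0 with size 0
```

```bash
python3 - <<'E'
import numpy as np
z=np.load("c1.npz"); W=z["W"];hsv=z["hsv"];d=z["d"]
for u,v in[(240,90),(200,80),(305,110),(305,150),(390,100),(300,330),(372,290),(240,155)]: print(u,v,W[v,u].round(3),hsv[v,u],d[v,u])
E
```

```text
240 90 [0.503 0.269 0.15 ] [ 22 173 170] 0.35782862
200 80 [0.467 0.275 0.164] [ 22 173 162] 0.34386185
305 110 [0.564 0.238 0.139] [ 26  28 218] 0.36041155
305 150 [0.556 0.207 0.115] [ 24  29 165] 0.37057573
390 100 [0.655 0.234 0.136] [ 22 170 168] 0.3701236
300 330 [0.51  0.042 0.005] [ 80   6 128] 0.40530103
372 290 [0.597 0.06  0.043] [ 10 109 162] 0.38415638
240 155 [0.483 0.247 0.075] [15  6 81] 0.41630334
```

```bash
cat > pm.py <<'E'
from h import *
z=np.load("c1.npz"); W=z["W"];hsv=z["hsv"];ok=z["d"]>0
v,u=np.mgrid[0:480,0:640]
G=ok&(hsv[...,0]>18)&(hsv[...,0]<35)&(hsv[...,1]>140)&(u>150)&(u<440)&(v<140)&(W[...,2]>.08)
Q=W[G]
for _ in range(6):
    m=Q.mean(0);n=np.linalg.svd(Q-m,full_matrices=False)[2][2];d=abs((Q-m)@n);Q=Q[d<max(.002,np.percentile(d,85))]
n*=-np.sign(n[1]); print("guard",m,n,len(Q),"yaw",np.arctan2(-n[1],-n[0]))
p=-np.array([n[0],n[1],0]);p/=np.linalg.norm(p);t=np.array([p[1],-p[0],0])
R=(W-m)@np.stack([p,t,[0,0,1]],1); R[...,2]+=m[2]
g=R[G]; lo=g[(g[:,2]<.15)]; print("guard lateral",np.percentile(lo[:,1],[.3,99.7]))
P=ok&(u>275)&(u<340)&(v>78)&(v<165)&(W[...,2]>.095)&(W[...,2]<.15)&(R[...,0]<-.004)&(np.abs(R[...,1])<.06)
top=P&(abs(W[...,2]-.140)<.005)
q=R[top]; print("top",top.sum(),np.percentile(q,[1,50,99],axis=0).round(4).tolist())
for a,b in[(-.05,-.04),(-.04,-.03),(-.03,-.02),(-.02,-.01)]:
    k=q[(q[:,0]>a)&(q[:,0]<b)]; print(a,len(k),np.percentile(k[:,1],[1,99]).round(4))
c=W[top]; print("top centre world",np.median(c,0))
fr=R[P&(W[...,2]<.134)]; print("front",np.percentile(fr,[2,50,98],axis=0).round(4).tolist())
print("p",p)
E
python3 pm.py
```

```text
guard [0.56397731 0.2541932  0.15444801] [-2.21599476e-01 -9.75137745e-01 -2.25795920e-04] 14638 yaw 1.3473418991597625
guard lateral [-0.11087469  0.11142716]
top 1452 [[-0.049, -0.0156, 0.1356], [-0.0291, 0.0038, 0.14], [-0.0045, 0.0233, 0.1413]]
-0.05 394 [-0.015   0.0242]
-0.04 302 [-0.0153  0.0232]
-0.03 301 [-0.0156  0.0232]
-0.02 289 [-0.016   0.0233]
top centre world [0.56129391 0.22504557 0.13995909]
front [[-0.0494, -0.0145, 0.1018], [-0.0482, 0.0047, 0.1182], [-0.0471, 0.0242, 0.1332]]
p [ 0.22159948  0.97513777 -0.        ]
```

```bash
python3 -m inch '[{"tx":0.02,"ty":0.2,"tz":-0.25,"wx":0,"wy":0,"wz":0.017,"fingers":85},{"tx":0.04,"ty":0.4,"tz":-0.5,"wx":0,"wy":0,"wz":0.017,"fingers":85},{"tx":0.052,"ty":0.645,"tz":-0.75,"wx":0,"wy":0,"wz":0.017,"fingers":85},{"tx":0.052,"ty":0.645,"tz":-0.75,"wx":0,"wy":0,"wz":0.017,"fingers":85},{"tx":0.052,"ty":0.645,"tz":-0.75,"wx":0,"wy":0,"wz":0.017,"fingers":85}]'
python3 - <<'E'
from cons import *
s,w,W,hsv=look("c2"); T=Ro.from_quat(s["tool_rot"]).as_matrix(); print(s["ee_pos"],T.round(3).tolist(),s["joint_positions"].round(3))
np.savez("c2.npz",W=W,hsv=hsv,d=w["depth"])
f=grab("side"); cv2.imwrite("pics/c2s.png",cv2.resize(f["color"][80:330,240:460],None,fx=2.4,fy=2.4))
E
```

```text
time: 6.9
ee_pos: [0.5433, 0.1406, 0.114]
tool_rot: [0.701, 0.575, -0.327, 0.269]
ft_force: [0.0, -0.9, 0.5]
finger_gap: 0.994
[0.54325542 0.14055828 0.11398921] [[0.126, 0.981, -0.149], [0.63, -0.195, -0.752], [-0.766, 0.001, -0.642]] [-0.246  0.596  2.084  1.049  0.833 -0.928]
```

View pics/c2.png

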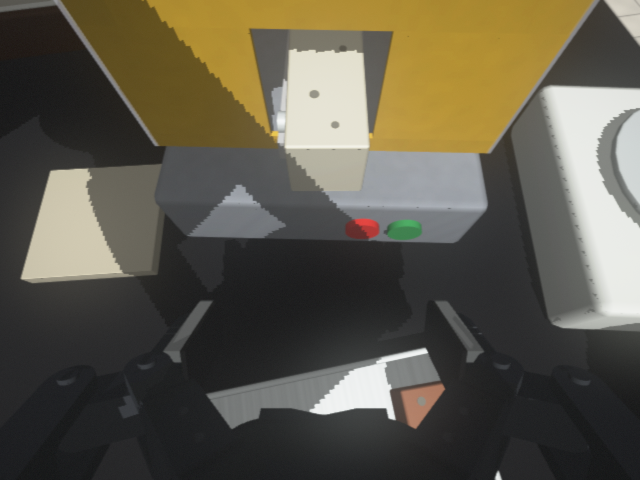

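View pics/c2s.png

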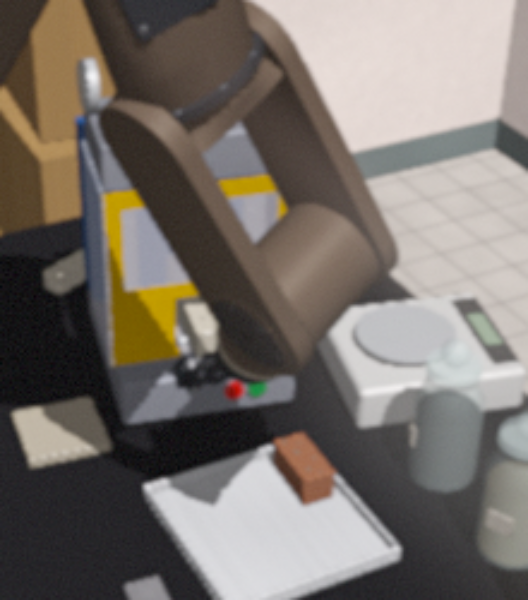

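```bash
python3 pm.py >/dev/null; python3 - <<'E'
from h import *
f=grab("scene"); W=world(f,f["world_from_camera"]); cv2.imwrite("pics/c3.png",f["color"])
f=grab("side"); Wd=world(f,f["world_from_camera"])
for u,v in [(275,160),(310,190),(340,235),(345,210),(290,130),(370,190)]: print((u,v),Wd[v,u].round(3))
z=np.load("c2.npz");Wt=z["W"]; 
for u,v in [(325,146),(290,146),(366,146),(325,170),(325,60)]: print((u,v),Wt[v,u].round(4))
E
```

```text
(275, 160) [0.48  0.406 0.248]
(310, 190) [0.528 0.266 0.208]
(340, 235) [ 0.484 -0.005  0.24 ]
(345, 210) [ 0.424 -0.139  0.409]
(290, 130) [ 0.331 -0.091  0.585]
(370, 190) [ 0.487 -0.13   0.434]
(325, 146) [0.5569 0.2069 0.1399]
(290, 146) [0.541  0.2101 0.1397]
(366, 146) [0.5755 0.2032 0.1398]
(325, 170) [0.5568 0.2058 0.1221]
(325, 60) [0.5677 0.2604 0.1403]
```

View pics/c3.png

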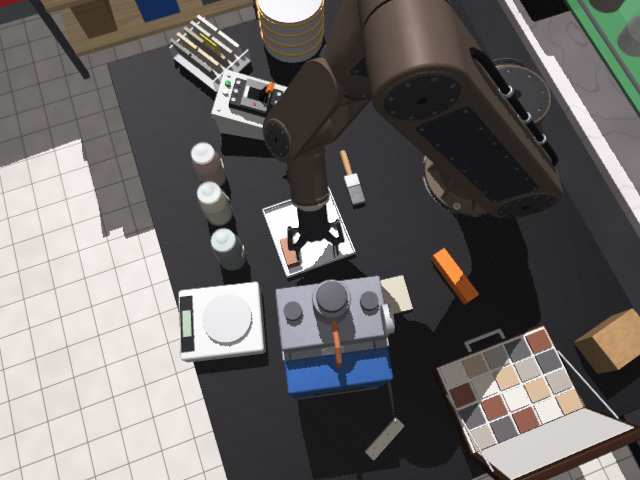

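```bash
python3 -m inch '[{"tx":0.04,"ty":0.17,"tz":0,"wx":0,"wy":0,"wz":0,"fingers":85},{"tx":0.08,"ty":0.34,"tz":0,"wx":0,"wy":0,"wz":0,"fingers":85},{"tx":0.1,"ty":0.44,"tz":0,"wx":0,"wy":0,"wz":0,"fingers":85},{"tx":0.111,"ty":0.488,"tz":0,"wx":0,"wy":0,"wz":0,"fingers":85},{"tx":0.111,"ty":0.488,"tz":0,"wx":0,"wy":0,"wz":0,"fingers":85}]'
python3 - <<'E'
from cons import *
s,w,W,hsv=look("c4"); print(s["ee_pos"])
E
```

```text
time: 7.72
ee_pos: [0.5651, 0.2378, 0.1138]
tool_rot: [0.701, 0.574, -0.327, 0.268]
ft_force: [0.3, -0.4, -0.9]
finger_gap: 0.994
[0.56514461 0.23775379 0.11381618]
```

View pics/c4.png

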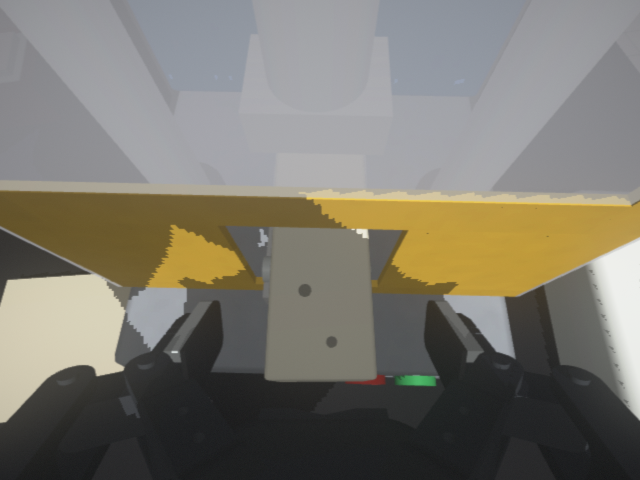

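```bash
python3 -m inch '[{"tx":0,"ty":0,"tz":-0.02,"wx":0,"wy":0,"wz":0,"fingers":85},{"tx":0,"ty":0,"tz":-0.02,"wx":0,"wy":0,"wz":0,"fingers":30},{"tx":0,"ty":0,"tz":-0.02,"wx":0,"wy":0,"wz":0,"fingers":30},{"tx":0,"ty":0,"tz":-0.02,"wx":0,"wy":0,"wz":0,"fingers":30},{"tx":0,"ty":0,"tz":-0.02,"wx":0,"wy":0,"wz":0,"fingers":30},{"tx":0,"ty":0,"tz":-0.02,"wx":0,"wy":0,"wz":0,"fingers":30}]' 80
python3 - <<'E'
from cons import *
s,w,W,hsv=look("c5"); print(s["ee_pos"],s["finger_gap"]*85.4,s["ft_force"])
E
```

```text
time: 8.52
ee_pos: [0.5649, 0.238, 0.1094]
tool_rot: [0.701, 0.574, -0.327, 0.268]
ft_force: [-0.8, -2.9, 3.1]
finger_gap: 0.461
[0.56490444 0.23796371 0.10941505] 39.35762545919702 [-0.78020246 -2.93242949  3.08208914]
```

View pics/c5.png

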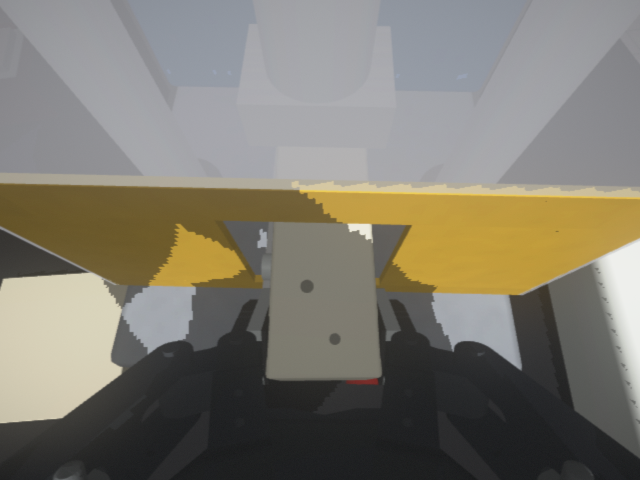

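```bash
python3 -m inch '[{"tx":0,"ty":0,"tz":0.01,"wx":0,"wy":0,"wz":0,"fingers":30},{"tx":-0.01,"ty":-0.05,"tz":0.012,"wx":0,"wy":0,"wz":0,"fingers":30},{"tx":-0.03,"ty":-0.15,"tz":0.012,"wx":0,"wy":0,"wz":0,"fingers":30},{"tx":-0.05,"ty":-0.25,"tz":0.012,"wx":0,"wy":0,"wz":0,"fingers":30},{"tx":-0.07,"ty":-0.35,"tz":0.012,"wx":0,"wy":0,"wz":0,"fingers":30},{"tx":-0.07,"ty":-0.35,"tz":0.012,"wx":0,"wy":0,"wz":0,"fingers":30}]'
python3 - <<'E'
from cons import *
s,w,W,hsv=look("c6"); print(s["ee_pos"],s["finger_gap"]*85.4,s["ft_force"],s["wrist_torque"])
for u,v in [(325,374),(325,330),(325,290),(325,250),(325,220),(325,180)]: print((u,v),W[v,u].round(4))
E
```

```text
time: 9.32
ee_pos: [0.5508, 0.1665, 0.1115]
tool_rot: [0.701, 0.574, -0.327, 0.268]
ft_force: [0.2, -0.8, -2.1]
finger_gap: 0.462
[0.55082235 0.16646058 0.11154112] 39.444393437806184 [ 0.20345521 -0.8124615  -2.11419948] [-0.56595626  0.11723717 -0.01017044]
(325, 374) [0.545  0.1363 0.1415]
(325, 330) [0.5479 0.1506 0.1424]
(325, 290) [0.5508 0.1649 0.1419]
(325, 250) [0.554  0.1804 0.1424]
(325, 220) [0.5566 0.1932 0.1422]
(325, 180) [0.5604 0.2117 0.1423]
```

View pics/c6.png

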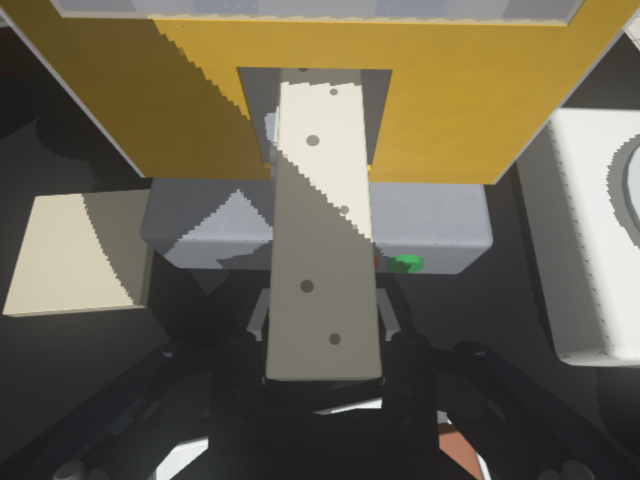

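```bash
python3 -m inch '[{"tx":-0.02,"ty":-0.1,"tz":0,"wx":0,"wy":0,"wz":0,"fingers":30},{"tx":-0.04,"ty":-0.2,"tz":0,"wx":0,"wy":0,"wz":0,"fingers":30},{"tx":-0.06,"ty":-0.3,"tz":0,"wx":0,"wy":0,"wz":0,"fingers":30},{"tx":-0.08,"ty":-0.4,"tz":0,"wx":0,"wy":0,"wz":0,"fingers":30},{"tx":-0.09,"ty":-0.45,"tz":0,"wx":0,"wy":0,"wz":0,"fingers":30},{"tx":-0.09,"ty":-0.45,"tz":0,"wx":0,"wy":0,"wz":0,"fingers":30}]'
python3 - <<'E'
from cons import *
s,w,W,hsv=look("c7"); print(s["ee_pos"],s["finger_gap"]*85.4,s["ft_force"],s["wrist_torque"])
for u,v in [(325,374),(325,330),(325,290),(325,250),(325,220),(325,180),(325,150)]: print((u,v),W[v,u].round(4))
E
```

```text
time: 10.12
ee_pos: [0.533, 0.0779, 0.1117]
tool_rot: [0.701, 0.574, -0.327, 0.268]
ft_force: [-0.0, 0.4, -1.6]
finger_gap: 0.456
[0.53295347 0.07794587 0.11170568] 38.91059991397677 [-0.04634791  0.38098881 -1.59692417] [-0.57449311  0.10146108 -0.0036594 ]
(325, 374) [0.5271 0.0478 0.1425]
(325, 330) [0.53   0.0619 0.1434]
(325, 290) [0.5329 0.0764 0.1423]
(325, 250) [0.5361 0.092  0.1424]
(325, 220) [0.5386 0.1043 0.1432]
(325, 180) [0.5424 0.1233 0.1423]
(325, 150) [0.5456 0.1388 0.1419]
```

View pics/c7.png

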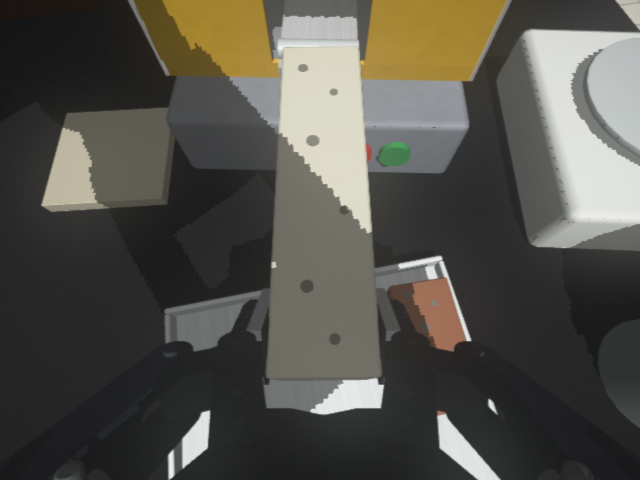

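```bash
python3 -m inch '[{"tx":-0.05,"ty":-0.15,"tz":0,"wx":0,"wy":0,"wz":0.04,"fingers":30},{"tx":-0.1,"ty":-0.3,"tz":0,"wx":0,"wy":0,"wz":0.08,"fingers":30},{"tx":-0.15,"ty":-0.45,"tz":-0.05,"wx":0,"wy":0,"wz":0.126,"fingers":30},{"tx":-0.203,"ty":-0.595,"tz":-0.15,"wx":0,"wy":0,"wz":0.126,"fingers":30},{"tx":-0.203,"ty":-0.595,"tz":-0.28,"wx":0,"wy":0,"wz":0.126,"fingers":30},{"tx":-0.203,"ty":-0.595,"tz":-0.38,"wx":0,"wy":0,"wz":0.126,"fingers":30},{"tx":-0.203,"ty":-0.595,"tz":-0.4,"wx":0,"wy":0,"wz":0.126,"fingers":30},{"tx":-0.203,"ty":-0.595,"tz":-0.4,"wx":0,"wy":0,"wz":0.126,"fingers":30}]'
python3 - <<'E'
from cons import *
s,w,W,hsv=look("d1"); print(s["ee_pos"],s["finger_gap"]*85.4,s["ft_force"],s["wrist_torque"])
for u,v in [(325,374),(325,330),(325,290),(325,250),(325,220),(325,180),(325,150),(325,100),(325,60)]: print((u,v),W[v,u].round(4))
for u in (280,300,340,360): print(u,W[250,u].round(4))
f=grab("side"); cv2.imwrite("pics/d1s.png",cv2.resize(f["color"][180:400,260:460],None,fx=2.6,fy=2.6))
E
```

```text
time: 11.18
ee_pos: [0.4923, -0.0404, 0.0319]
tool_rot: [0.641, 0.641, -0.299, 0.299]
ft_force: [0.0, 0.3, -2.3]
finger_gap: 0.461
[ 0.49225361 -0.04035925  0.03187117] 39.39886231927138 [ 0.0153428   0.25368587 -2.2558133 ] [-0.59883088 -0.02832622 -0.03237257]
(325, 374) [ 0.4924 -0.0711  0.0643]
(325, 330) [ 0.4924 -0.0564  0.0625]
(325, 290) [ 0.4924 -0.0416  0.0614]
(325, 250) [ 0.4925 -0.0257  0.062 ]
(325, 220) [ 0.4925 -0.0125  0.0616]
(325, 180) [0.4925 0.0062 0.0622]
(325, 150) [0.4925 0.0216 0.0625]
(325, 100) [0.4926 0.0502 0.0628]
(325, 60) [0.4926 0.0768 0.0626]
280 [ 0.4748 -0.0257  0.0619]
300 [ 0.4827 -0.0255  0.0615]
340 [ 0.4983 -0.026   0.0627]
360 [ 0.5061 -0.0261  0.0629]
```

View pics/d1.png

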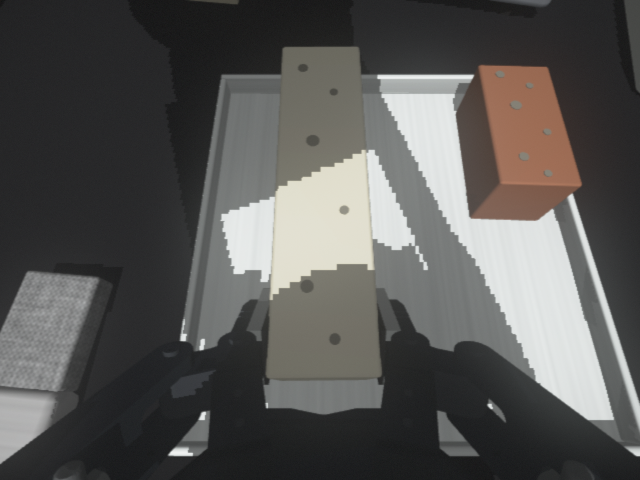

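View pics/d1s.png

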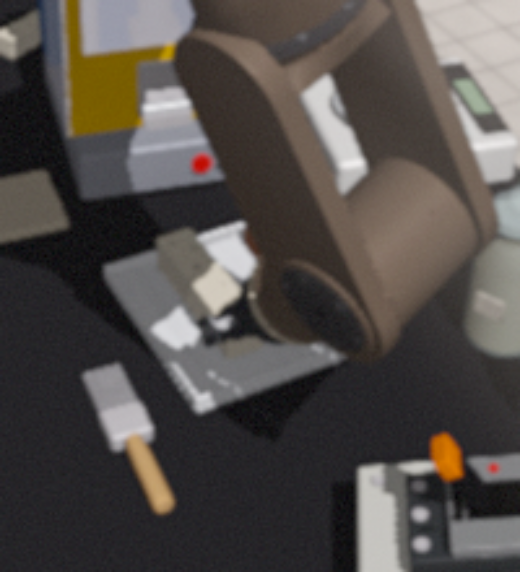

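```bash
python3 -m inch '[{"tx":0,"ty":0,"tz":-0.03,"wx":0,"wy":0,"wz":0,"fingers":30},{"tx":0,"ty":0,"tz":-0.055,"wx":0,"wy":0,"wz":0,"fingers":30},{"tx":0,"ty":0,"tz":-0.075,"wx":0,"wy":0,"wz":0,"fingers":30},{"tx":0,"ty":0,"tz":-0.08,"wx":0,"wy":0,"wz":0,"fingers":30},{"tx":0,"ty":0,"tz":-0.08,"wx":0,"wy":0,"wz":0,"fingers":30}]'
python3 - <<'E'
from cons import *
s,w,W,hsv=look(); print(s["ee_pos"],s["ft_force"])
print([round(float(W[v,325,2]),4) for v in (374,330,290,250,220,180,150,100,60)], np.median(W[150:250,380:440,2]))
E
```

```text
time: 11.9
ee_pos: [0.4922, -0.041, 0.0156]
tool_rot: [0.641, 0.641, -0.299, 0.299]
ft_force: [0.1, 0.6, -2.2]
finger_gap: 0.459
[ 0.49215388 -0.04097474  0.01563156] [ 0.14276171  0.59005096 -2.1899424 ]
[0.0449, 0.0467, 0.0468, 0.0469, 0.0461, 0.0452, 0.0463, 0.0464, 0.0463] 0.004080807464541397
```

Bottom is about 2 mm above the floor; lower slowly until it bears.

```bash
python3 -m inch '[{"tx":0,"ty":0,"tz":-0.007,"wx":0,"wy":0,"wz":0,"fingers":30},{"tx":0,"ty":0,"tz":-0.012,"wx":0,"wy":0,"wz":0,"fingers":30},{"tx":0,"ty":0,"tz":-0.012,"wx":0,"wy":0,"wz":0,"fingers":30}]'
```

```text
time: 12.32
ee_pos: [0.4923, -0.041, 0.0135]
tool_rot: [0.641, 0.641, -0.299, 0.299]
ft_force: [-0.6, -2.0, 2.7]
finger_gap: 0.46
```

```bash
python3 -m inch '[{"tx":0,"ty":0,"tz":0,"wx":0,"wy":0,"wz":0,"fingers":62},{"tx":0,"ty":0,"tz":0,"wx":0,"wy":0,"wz":0,"fingers":62},{"tx":0,"ty":0,"tz":0,"wx":0,"wy":0,"wz":0,"fingers":62},{"tx":0,"ty":-0.06,"tz":0.07,"wx":0,"wy":0,"wz":0,"fingers":62},{"tx":0,"ty":-0.15,"tz":0.18,"wx":0,"wy":0,"wz":0,"fingers":62},{"tx":0,"ty":-0.3,"tz":0.4,"wx":0,"wy":0,"wz":0,"fingers":62},{"tx":0,"ty":-0.32,"tz":0.6,"wx":0,"wy":0,"wz":0,"fingers":62},{"tx":0,"ty":-0.32,"tz":0.8,"wx":0,"wy":0,"wz":0,"fingers":62},{"tx":0,"ty":-0.32,"tz":0.8,"wx":0,"wy":0,"wz":0,"fingers":62}]'
python3 - <<'E'
from cons import *
s,w,W,hsv=look("e1"); print(s["ee_pos"],s["joint_positions"].round(3))
f=grab("side"); P=orange(world(f,f["world_from_camera"]),cv2.cvtColor(f["color"],cv2.COLOR_BGR2HSV),f["depth"]>0)
print(np.percentile(P,[2,50,98],axis=0).round(4))
ok=w["depth"]>0
M=ok&(hsv[...,1]<70)&(abs(W[...,2]-.044)<.006)&(W[...,0]<.56)&(W[...,0]>.43)
print(M.sum(),cv2.minAreaRect(W[M][:,:2].astype(np.float32)),np.percentile(W[M][:,2],[5,50,95]))
E
```

```text
time: 13.45
ee_pos: [0.4931, -0.1067, 0.1764]
tool_rot: [0.641, 0.639, -0.299, 0.301]
ft_force: [0.5, -0.6, -0.4]
finger_gap: 0.729
[ 0.49313454 -0.1066503   0.17643429] [-0.661  0.582  1.832  0.564  1.25  -0.989]
[[-0.0634 -0.014   0.1669]
 [-0.053  -0.0042  0.1815]
 [-0.0395  0.0148  0.1899]]
7582 ((0.5149444341659546, 0.08720038831233978), (0.10822183638811111, 0.31866011023521423), 4.271615028381348) [0.04229573 0.04404228 0.04561108]
```

View pics/e1.png

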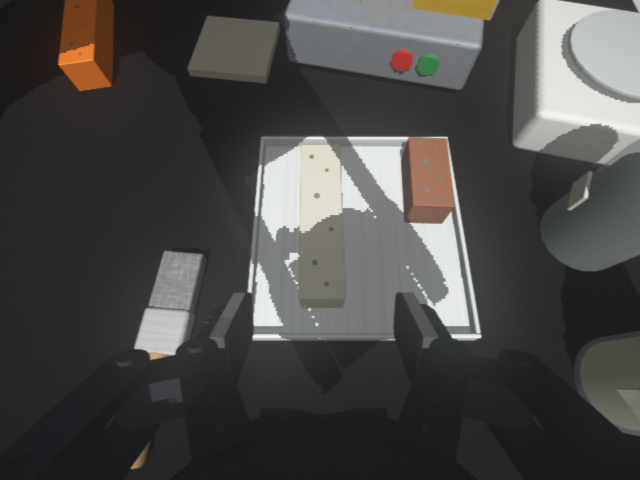

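```bash
python3 -m inch '[{"tx":-0.02,"ty":-0.1,"tz":0.2,"wx":-0.1,"wy":0,"wz":0,"fingers":0},{"tx":-0.04,"ty":-0.2,"tz":0.3,"wx":-0.2,"wy":0,"wz":0,"fingers":0},{"tx":-0.06,"ty":-0.3,"tz":0.4,"wx":-0.3,"wy":0,"wz":0,"fingers":0},{"tx":-0.08,"ty":-0.45,"tz":0.4,"wx":-0.4,"wy":0,"wz":0,"fingers":0},{"tx":-0.1,"ty":-0.6,"tz":0.4,"wx":-0.444,"wy":0,"wz":0,"fingers":0},{"tx":-0.1,"ty":-0.6,"tz":0.4,"wx":-0.444,"wy":0,"wz":0,"fingers":0}]' 40
python3 -m inch '[{"tx":-0.03,"ty":-0.2,"tz":0,"wx":0,"wy":0,"wz":-0.11,"fingers":0},{"tx":-0.06,"ty":-0.4,"tz":0,"wx":0,"wy":0,"wz":-0.22,"fingers":0},{"tx":-0.1,"ty":-0.63,"tz":0,"wx":0,"wy":0,"wz":-0.347,"fingers":0},{"tx":-0.1,"ty":-0.63,"tz":-0.1,"wx":0,"wy":0,"wz":-0.347,"fingers":0},{"tx":-0.1,"ty":-0.63,"tz":-0.1,"wx":0,"wy":0,"wz":-0.347,"fingers":0}]'
python3 -c "
from cons import *; rep(); look('f1'); print(r.state()['tool_rot'])"
```

```text
time: 14.3
ee_pos: [0.4717, -0.2251, 0.2528]
tool_rot: [0.5, 0.5, -0.5, 0.5]
ft_force: [-0.4, 1.1, -0.2]
finger_gap: 0.0
time: 14.92
ee_pos: [0.451, -0.3502, 0.2312]
tool_rot: [-0.616, -0.348, 0.616, -0.345]
ft_force: [0.5, 0.5, 0.5]
finger_gap: -0.002
wrist orange 1306
[[-0.0634 -0.0111  0.1749]
 [-0.0562  0.0019  0.1854]
 [-0.0434  0.0137  0.1893]]
side orange 162
[[-0.0634 -0.0147  0.1664]
 [-0.0529 -0.0035  0.182 ]
 [-0.0392  0.0135  0.1898]]
tcp console [-0.1086  0.0008  0.2312] t 14.925 F [0.5 0.5 0.5] gap -0.0020404523701592274
[ 0.61615381  0.34759111 -0.61578273  0.34690997]
```

View pics/f1.png

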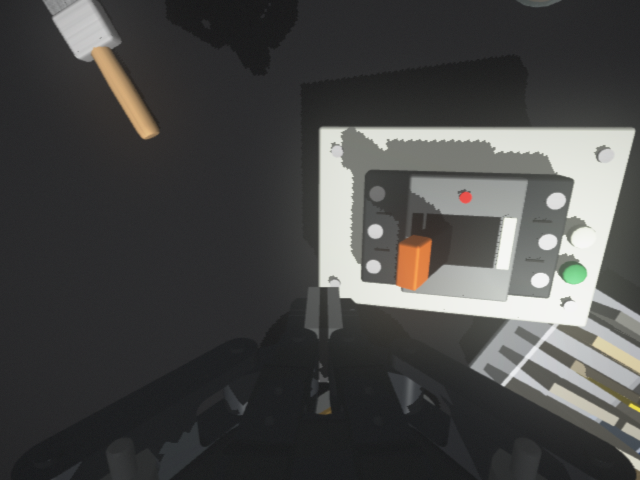

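```bash
python3 -m inch '[{"tx":0,"ty":0,"tz":-0.2,"wx":0,"wy":0,"wz":0,"fingers":0},{"tx":0,"ty":0,"tz":-0.34,"wx":0,"wy":0,"wz":0,"fingers":0},{"tx":0.08,"ty":-0.05,"tz":-0.34,"wx":0,"wy":0,"wz":0,"fingers":0},{"tx":0.16,"ty":-0.1,"tz":-0.34,"wx":0,"wy":0,"wz":0,"fingers":0},{"tx":0.22,"ty":-0.135,"tz":-0.34,"wx":0,"wy":0,"wz":0,"fingers":0},{"tx":0.28,"ty":-0.17,"tz":-0.34,"wx":0,"wy":0,"wz":0,"fingers":0},{"tx":0.33,"ty":-0.2,"tz":-0.34,"wx":0,"wy":0,"wz":0,"fingers":0},{"tx":0.37,"ty":-0.225,"tz":-0.34,"wx":0,"wy":0,"wz":0,"fingers":0},{"tx":0.37,"ty":-0.225,"tz":-0.34,"wx":0,"wy":0,"wz":0,"fingers":0}]'
python3 -c "
from cons import *; rep()"
```

```text
time: 16.2
ee_pos: [0.527, -0.3962, 0.1655]
tool_rot: [0.616, 0.347, -0.616, 0.347]
ft_force: [-0.4, 0.5, -1.1]
finger_gap: -0.004
wrist orange 438
[[-0.0039  0.0052  0.2024]
 [-0.0009  0.0094  0.2039]
 [ 0.0034  0.0139  0.2051]]
side orange 82
[[-0.0055 -0.0156  0.1811]
 [ 0.0005 -0.0115  0.1975]
 [ 0.008  -0.0038  0.2067]]
tcp console [-0.0198  0.001   0.1655] t 16.2 F [-0.4  0.5 -1.1] gap -0.00420240830290834
```

```bash
python3 -m inch '[{"tx":0.03,"ty":-0.018,"tz":0,"wx":0,"wy":0,"wz":0,"fingers":0},{"tx":0.043,"ty":-0.026,"tz":0,"wx":0,"wy":0,"wz":0,"fingers":0},{"tx":0.056,"ty":-0.034,"tz":0,"wx":0,"wy":0,"wz":0,"fingers":0},{"tx":0.056,"ty":-0.034,"tz":0,"wx":0,"wy":0,"wz":0,"fingers":0}]'
python3 -c "
from cons import *; rep()"
```

```text
time: 16.8
ee_pos: [0.5364, -0.4021, 0.1648]
tool_rot: [-0.616, -0.348, 0.616, -0.346]
ft_force: [-8.3, 5.6, 0.5]
finger_gap: -0.0
wrist orange 537
[[0.0071 0.0024 0.1893]
 [0.0117 0.0084 0.2022]
 [0.0163 0.0139 0.2037]]
side orange 79
[[ 0.0065 -0.0162  0.1805]
 [ 0.0129 -0.0115  0.1961]
 [ 0.02   -0.0023  0.2057]]
tcp console [-0.0087  0.0008  0.1648] t 16.8 F [-8.3  5.6  0.5] gap -0.0004059837387415458
```

```bash
python3 -m inch '[{"tx":0.017,"ty":-0.010,"tz":0,"wx":0,"wy":0,"wz":0,"fingers":0},{"tx":0.021,"ty":-0.013,"tz":0,"wx":0,"wy":0,"wz":0,"fingers":0},{"tx":0.021,"ty":-0.013,"tz":0,"wx":0,"wy":0,"wz":0,"fingers":0}]'
python3 -c "
from cons import *; rep()"
```

```text
time: 17.27
ee_pos: [0.537, -0.4024, 0.1645]
tool_rot: [-0.615, -0.35, 0.618, -0.344]
ft_force: [-30.4, 17.6, 17.5]
finger_gap: 0.002
wrist orange 521
[[0.0078 0.0042 0.1926]
 [0.0125 0.0089 0.2023]
 [0.0173 0.014  0.2037]]
side orange 76
[[ 0.0067 -0.0145  0.1804]
 [ 0.0137 -0.0116  0.1952]
 [ 0.0203 -0.0041  0.2038]]
tcp console [-0.008   0.0009  0.1645] t 17.275 F [-30.4  17.6  17.5] gap 0.0015535313742969165
```

```bash
python3 -m inch '[{"tx":-0.04,"ty":0.024,"tz":0,"wx":0,"wy":0,"wz":0,"fingers":0},{"tx":-0.12,"ty":0.073,"tz":0.05,"wx":0,"wy":0,"wz":0,"fingers":0},{"tx":-0.2,"ty":0.12,"tz":0.35,"wx":0,"wy":0,"wz":0,"fingers":0},{"tx":-0.2,"ty":0.12,"tz":0.35,"wx":0,"wy":0,"wz":0,"fingers":0}]'
python3 -c "
from cons import *; rep(); look('g1')"
```

```text
time: 17.88
ee_pos: [0.5031, -0.3828, 0.2401]
tool_rot: [0.617, 0.344, -0.615, 0.35]
ft_force: [0.7, -0.0, 0.4]
finger_gap: -0.001
wrist orange 410
[[ 0.01   -0.0051  0.2002]
 [ 0.0151  0.0079  0.2021]
 [ 0.0208  0.0135  0.2037]]
side orange 131
[[ 0.0061 -0.0139  0.1818]
 [ 0.0129 -0.007   0.1995]
 [ 0.0209  0.0133  0.2047]]
tcp console [-0.0471  0.      0.2401] t 17.875 F [ 0.7 -0.   0.4] gap -0.0014733686773102015
```

View pics/g1.png

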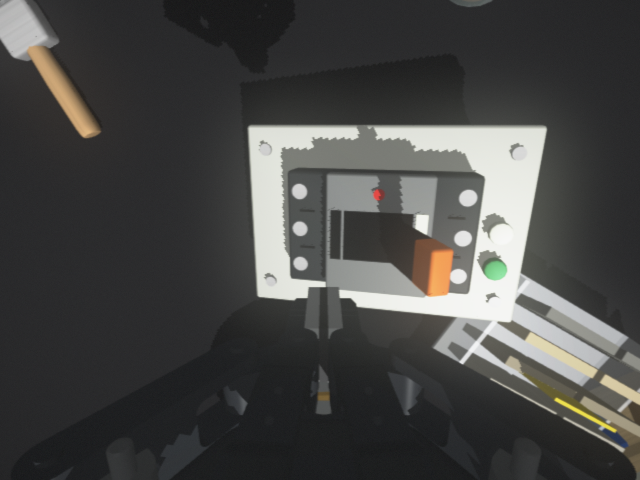

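```bash
python3 -m inch '[{"tx":0,"ty":0,"tz":-0.15,"wx":0,"wy":0,"wz":0,"fingers":0},{"tx":0,"ty":0,"tz":-0.275,"wx":0,"wy":0,"wz":0,"fingers":0},{"tx":0.085,"ty":-0.052,"tz":-0.275,"wx":0,"wy":0,"wz":0,"fingers":0},{"tx":0.145,"ty":-0.088,"tz":-0.275,"wx":0,"wy":0,"wz":0,"fingers":0},{"tx":0.18,"ty":-0.109,"tz":-0.275,"wx":0,"wy":0,"wz":0,"fingers":0},{"tx":0.19,"ty":-0.115,"tz":-0.275,"wx":0,"wy":0,"wz":0,"fingers":0},{"tx":0.19,"ty":-0.115,"tz":-0.275,"wx":0,"wy":0,"wz":0,"fingers":0}]'
python3 -c "
from cons import *; rep()"
```

```text
time: 18.9
ee_pos: [0.5388, -0.4038, 0.1799]
tool_rot: [-0.616, -0.348, 0.616, -0.346]
ft_force: [-2.9, 2.0, -3.0]
finger_gap: -0.001
wrist orange 893
[[ 0.0099 -0.0064  0.2003]
 [ 0.0149  0.0015  0.2021]
 [ 0.0214  0.0119  0.2035]]
side orange 99
[[ 0.0063 -0.0145  0.1797]
 [ 0.0143 -0.0111  0.1989]
 [ 0.0218  0.0081  0.2053]]
tcp console [-0.0058  0.0006  0.1799] t 18.9 F [-2.9  2.  -3. ] gap -0.0006542638190224236
```

Contact just starting; press a few mm more to confirm the stop.

```bash
python3 -m inch '[{"tx":0.008,"ty":-0.005,"tz":0,"wx":0,"wy":0,"wz":0,"fingers":0},{"tx":0.013,"ty":-0.008,"tz":0,"wx":0,"wy":0,"wz":0,"fingers":0},{"tx":0.013,"ty":-0.008,"tz":0,"wx":0,"wy":0,"wz":0,"fingers":0}]'
python3 -c "
from cons import *; rep()"
```

```text
time: 19.38
ee_pos: [0.5393, -0.4041, 0.1797]
tool_rot: [-0.615, -0.349, 0.617, -0.345]
ft_force: [-17.4, 8.9, 7.2]
finger_gap: 0.003
wrist orange 866
[[ 0.0102 -0.0063  0.2   ]
 [ 0.0151  0.0017  0.2021]
 [ 0.0217  0.0127  0.2036]]
side orange 95
[[ 0.0066 -0.015   0.1805]
 [ 0.0144 -0.0109  0.1995]
 [ 0.0214  0.0057  0.2048]]
tcp console [-0.0052  0.0006  0.1797] t 19.375 F [-17.4   8.9   7.2] gap 0.0027168140355540403
```

```bash
python3 -m inch '[{"tx":-0.04,"ty":0.024,"tz":0,"wx":0,"wy":0,"wz":0,"fingers":0},{"tx":-0.12,"ty":0.073,"tz":0.05,"wx":0,"wy":0,"wz":0,"fingers":0},{"tx":-0.2,"ty":0.12,"tz":0.35,"wx":0,"wy":0,"wz":0,"fingers":0},{"tx":-0.2,"ty":0.2,"tz":0.6,"wx":0,"wy":0,"wz":0,"fingers":0},{"tx":-0.2,"ty":0.4,"tz":0.7,"wx":0,"wy":0,"wz":0,"fingers":0},{"tx":-0.2,"ty":0.4,"tz":0.7,"wx":0,"wy":0,"wz":0,"fingers":0},{"tx":-0.2,"ty":0.4,"tz":0.7,"wx":0,"wy":0,"wz":0,"fingers":0}]'
python3 - <<'E'
from cons import *
rep()
f=grab("side"); cv2.imwrite("pics/z1.png",f["color"])
W=world(f,f["world_from_camera"])
f=grab("scene"); cv2.imwrite("pics/z2.png",f["color"])
print(r.state()["ft_force"])
E
```

```text
time: 20.35
ee_pos: [0.5019, -0.3259, 0.3208]
tool_rot: [0.616, 0.347, -0.616, 0.347]
ft_force: [0.0, 0.6, 0.0]
finger_gap: 0.002
wrist orange 13
[[ 0.0102 -0.0059  0.2018]
 [ 0.0104  0.009   0.203 ]
 [ 0.0124  0.0131  0.2035]]
side orange 128
[[ 0.0067 -0.0143  0.1798]
 [ 0.0133 -0.0076  0.1996]
 [ 0.0211  0.0118  0.2041]]
tcp console [-0.0778  0.048   0.3208] t 20.35 F [0.  0.6 0. ] gap 0.0018108481359641346
[ 0.38759139  0.05543814 -0.08968179]
```

View pics/z1.png

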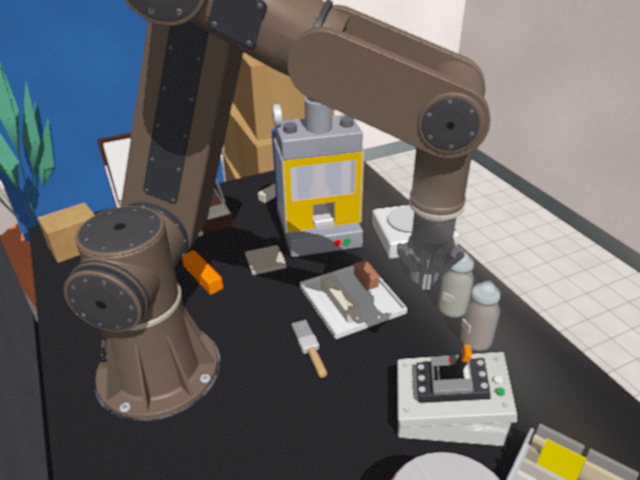

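View pics/z2.png

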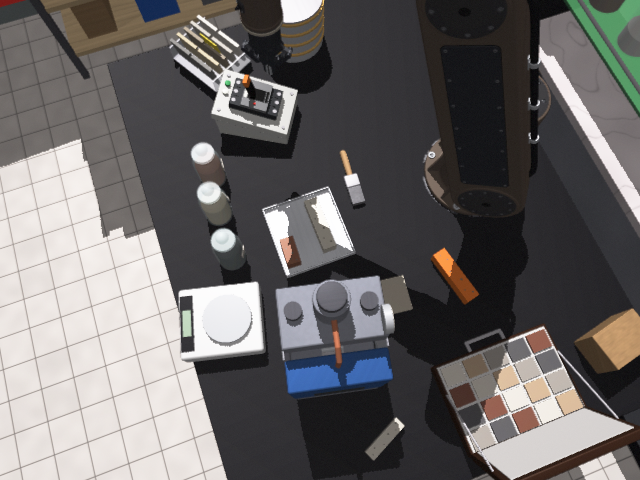

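The side view shows the handle leaning back to ON at (466,353), the prism flat in the tray at (342,298), and an empty press. The scene view shows the jars, tile, brush and half prism in their original places. I'm handing in.

```bash
python3 -c "
from workcell import r
print(r.hand_in()); print(r.state()['time'])"
```

```text
the job is handed in; nothing more can be done
None
the job is handed in; nothing more can be done
```

The job is done as asked and handed in at about 20.4 s; hand-in gave no verdict.

- **Breaker off:** I pushed the handle to the OFF stop, where it stalled at about 27 N with the tip where the geometry puts OFF. The camera still showed it there after the prism was placed.
- **Prism:** With the gripper leaning about 40° away from the press, I gripped the prism and drew it out level through the opening. I lowered it until it bore on the tray floor, then let go. Its top then measured 0.044 m, so it lies flat on the 4 mm floor.
- **Breaker on:** I pushed the handle to the ON stop. Two separate pushes at different heights stalled, at about 39 N and 20 N, without moving it further. The tip measured about 1.5 mm short of the predicted ON position, which is within the camera calibration, so I judged ON by the stalls.
- **Final look:** The gripper was clear of everything, with the wrist force back near zero. The half prism, jars, tile and brush looked undisturbed in the final pictures; I did not re-measure them.

My first two move calls were refused as invalid input because a row must list every value. The arm did not move on those calls.

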